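Feed a sample cup through the intake flap

TASK

On the raised shelf in front of the sample intake stands one wide, low screw-lid sample cup. Push it along the shelf and in through the hanging flap until it slides away down the slope inside, then draw back out so that the flap swings fully shut behind it. Only push the cup, keeping it on its base: do not pick it up or knock it over, and leave the little vial on the shelf and everything else on the bench where it stands.

Things in the scene. Friction and masses are not known exactly. Their poses are not given: they have to be found in the camera images.
- intake: The sample intake, a white fixed machine 375 mm long, 220 wide, 155 high. Origin at bench level, midway across, in the plane of its mouth; x points inwards (the feeding direction), y to the left when looking in, z up. Before the mouth (x -200 to 0 mm) is a level shelf 220 mm wide, its top 60 mm above the bench, open to the front, with lips 7 mm high along its left and right edges
- mouth (a point): centre of the mouth's lower edge, at shelf height, axes as the intake's. The mouth is 100 mm wide and 85 mm high, between machine walls 60 mm wide and 155 mm above the bench. The inside has a roof (151 to 155 mm above the bench, from 4 mm behind the mouth): a tool pointing straight down cannot follow the cup in; one leaning with its tip ahead of the hand can
- flap (a joint): angle of the steel flap that fills the mouth: 0 hanging shut, up to 1.5 rad as its lower edge swings inwards. 94 mm wide, 81 long, 3 thick, 60 g, hinged along the mouth's top 145 mm above the bench, lower edge 4 mm above the shelf. Opens inwards only, gives way to a light push (under 1 N), falls shut by its own weight in under a second once nothing is under it
- flap_edge (a point): middle of the flap's lower edge; turns with the flap
- cup_mid (a point): centre of the sample cup to feed: white, round, 60 mm across the lid (top 12 mm), 56 mm below it, 45 mm high (this point 22.5 mm above its base), 80 to 160 g, standing on the shelf about 155 mm before the mouth, 45 to 75 mm left or right of the middle; z is the cup's upright axis
- vial: small glass vial with white cap, 25 mm across, 48 mm high, origin at the centre of its underside; stands on the other side of the shelf; leave it
- cup_b: another cup of the same kind, standing on the bench, not on the shelf; leave it. Origin at the centre of its underside
- reagent: glass bottle with blue cap, 70 mm across, 150 mm high, on the bench; leave it. Origin at the centre of its underside
- beaker: glass beaker, 70 mm across, 90 mm high, on the bench; leave it. Origin at the centre of its underside
- jar: brown jar with white lid, 60 mm across, 70 mm high, on the bench; leave it. Origin at the centre of its underside
- spatula: steel spatula, 170 mm long, lying on the bench; leave it. Origin under its middle
- sill (a point): middle of the inner end of the level floor, 30 mm inside the mouth, at shelf height. From here a slippery slope falls at 20 degrees to a clear end wall 139 mm further in. A cup whose centre has passed this edge tips onto the slope and slides down by itself
Mind the look-alikes: they are no part of the job. What is shaped like the part that bears cup_mid but red or yellow is not meant.

How it is judged:
By the outcome, as a careful person would: the job done as asked, in the order asked, and still so for the second after the job is handed in, with the robot touching nothing.
It also fails if it takes over 51 s, if anything falls off the work surface, if the arm or the gripper's body presses on something with over 40 N, if the wrist force passes 120 N, or if a joint passes its speed limit or range.

ROBOT

A 6-joint arm with a two-finger parallel gripper is mounted at the origin on the work surface. World frame = base frame: x ahead of the robot, y to its left, z up, the work surface at z = 0. Lengths are in m, angles in rad, forces in N, time in s.
With the tool pointing down it reaches from about 0.275 to 0.875 m from the base axis. Payload 12.5 kg.
Tool frame: the origin (TCP) lies at the very end of the fingers, on their centre line; the grasp point (between the pads) lies r.grip_depth behind it (r.grip_depth is the distance from the TCP to the grasp point, in m); z points along the fingers, y is the direction in which the jaws open and shut (so a half turn about z gives the same grasp; the last joint's range is limited). The gripper opens to 85 mm and grips with 20 to 120 N. Pads are 22 mm wide; open, the fingers measure 114 mm over their backs; the gripper's body (76 mm by 85 mm) begins 54 mm behind the grasp point. The pads swing forward as they close: fully open they stand 13 mm farther back than shut.
Start: joints at [-1.246, 0.351, 1.652, -0, 1.139, -0.085], TCP at [0.219, -0.504, 0.231] pointing down, gripper open.
Joint ranges: [-2.75, 2.75], [-0.79, 2.1], [0.01, 2.65], [-1.57, 4.71], [0.07, 3.14], [-2.87, 2.87]. Speed limits (rad/s): [2.22, 2.22, 2.79, 3.14, 3.14, 3.14].

INTERFACE

Orientations are given as a unit quaternion [x, y, z, w].
In Python, from cell import r, optics gives the robot as it stands. The module is installed in compiled form; this text tells all that it offers. Calls block until the motion is done:
- r.move_to(position, orientation): joint-space move of the TCP to a pose.
- r.move_linear(position, rot=None, vel=0.15): straight line of the TCP; rot=None keeps the orientation; vel is the mean speed in m/s.
- r.set_joints(angles): joint-space move.
- r.set_gripper(opening, squeeze=None): opening from 0.0 (shut) to 1.0 (fully open); squeeze is the grip in N (None keeps the last); returns when the fingers have stopped.
- r.sleep(seconds).
- r.inverse_kinematics(position, orientation): joint angles nearest the present ones, or None.
- optics.get_image(name): name is "scene" or "top" or "wrist"; returns a dict with "pixels" (400x640x3 uint8, red, green, blue), "depth" (400x640 float32, m along the optical axis (not along the pixel's ray), 0 where there is no reading), "fx", "fy", "cx", "cy" (pixels), "camera_from_world" (4x4, takes a point from world to camera coordinates); the wrist camera has in their place "mount" (4x4, takes a point from camera to tool coordinates, whose origin is the TCP and whose axes are the flange's). Camera axes: x right, y down, z forward; pixel columns grow to the right and rows downward; lengths in m; the calibration is good to about 2 mm. The wrist camera is an equidistant fisheye: a pixel r from the principal point sees the ray r / f radians off the axis. A picture is of the moment at which its call begins: read the wrist's pose just before it.
A pose or a line that the arm cannot do raises r.PlanningError and nothing moves.
- r.hand_in(): hands the job in, once; it reports no verdict.
Readings, each from a call of its own:
- r.current_t(): time.
- r.current_q(): joint angles.
- r.current_qvel(): joint speeds.
- r.current_effort(): joint torques, N m.
- r.current_tool_pos(): TCP position.
- r.current_ee_rot(): TCP orientation.
- r.current_contact_force(): force on the tool from outside, world axes, zero at the start.
- r.current_torque(): the same for the moment, N m.
- r.current_opening(): opening from 0.0 (shut) to 1.0 (fully open).
Only numpy, scipy, OpenCV 4.12 (cv2) and the standard library are available. Lean on these libraries where they do the work, as an engineer would, in place of code of your own. Each camera call takes 0.05 s, during which the arm holds its last target.

## Working session

There is one attempt and no reset: what is moved stays moved. The work goes in short steps, each a Python script; the robot and the scene stay as the last script left them, time stands still between calls to the robot, and variables do not carry over. Pictures are saved under pics/ and viewed, and the job is handed in when it is done.

```bash
mkdir -p pics; python3 - <<'E'
from cell import r, optics
import cv2,numpy as np
for n in ("scene","top","wrist"):
    im=optics.get_image(n)
    cv2.imwrite(f"pics/{n}0.png",im["pixels"][:,:,::-1])
    np.savez(f"{n}0.npz",**im)
    print(n,im["fx"],im["cx"],im["cy"],np.round(im.get("camera_from_world",im.get("mount")),3).tolist())
print(r.current_t(),r.grip_depth,r.current_ee_rot(),r.current_contact_force())
E
```

```text
scene 422.55302432135665 317.75175303657744 199.44537912530768 [[-0.612, 0.79, -0.009, 0.328], [0.583, 0.444, -0.681, -0.211], [-0.534, -0.422, -0.732, 1.466], [0.0, 0.0, 0.0, 1.0]]
top 409.58231230913464 329.806381626324 201.71360198210533 [[0.005, -1.0, 0.008, -0.024], [-0.993, -0.006, -0.118, 0.536], [0.118, -0.007, -0.993, 1.32], [0.0, 0.0, 0.0, 1.0]]
wrist 309.70691628693146 322.71127360609995 195.06514774079935 [[0.001, -0.96, -0.28, 0.071], [1.0, 0.001, -0.0, -0.0], [0.0, -0.28, 0.96, -0.143], [0.0, 0.0, 0.0, 1.0]]
0.15 0.0187 [ 9.79084231e-01  2.03454807e-01 -6.30847611e-05 -4.53519892e-04] [-0.14815206  0.61278504 -0.09622244]
```

View pics/scene0.png

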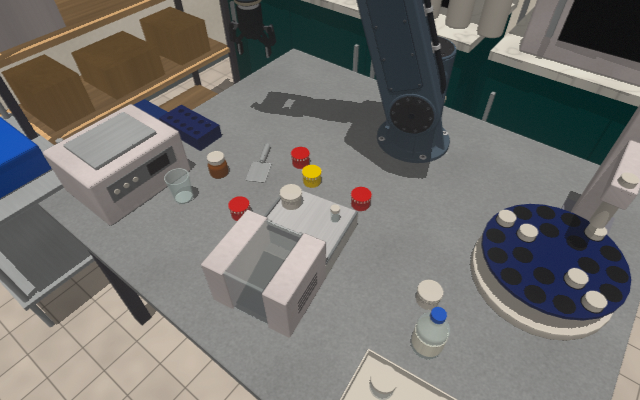

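View pics/top0.png

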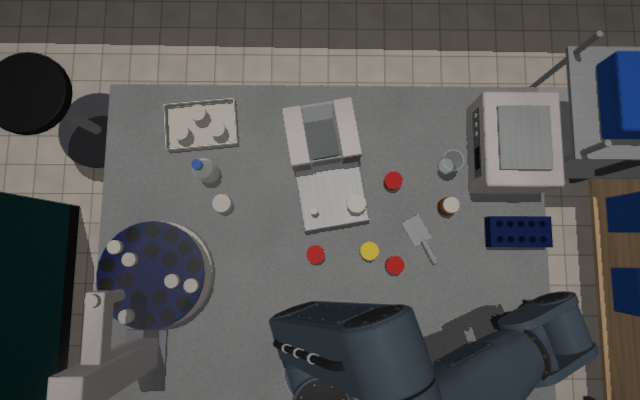

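View pics/wrist0.png

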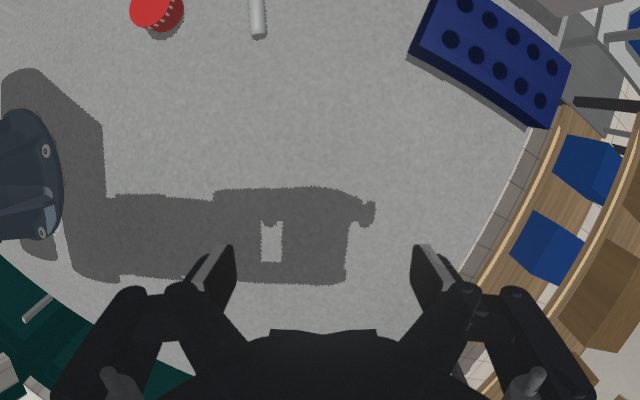

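The scene picture shows the intake with a white cup on its shelf at about (291,195), and the vial at (335,212). In the top view the same two are at (356,205) and (314,212). The white, red and yellow cups elsewhere aren't on the shelf. I'll measure now and confirm with an enlarged crop.

```bash
cat > h.py <<'E'
import numpy as np,cv2
def cloud(im):
    h,w=im["depth"].shape; v,u=np.mgrid[:h,:w]; d=im["depth"]
    p=np.stack([(u-im["cx"])/im["fx"]*d,(v-im["cy"])/im["fy"]*d,d],-1)
    T=np.linalg.inv(im["camera_from_world"])
    P=p@T[:3,:3].T+T[:3,3]; P[d<=0]=np.nan
    return P
E
python3 - <<'E'
from h import *
for n,box in(("top",(270,80,400,250)),("scene",(190,150,370,340))):
    im=dict(np.load(n+"0.npz")); P=cloud(im)
    x0,y0,x1,y1=box
    cv2.imwrite(f"pics/{n}_crop.png",cv2.resize(im["pixels"][y0:y1,x0:x1,::-1],None,fx=3.2,fy=3.2,interpolation=cv2.INTER_CUBIC))
    sub=P[y0:y1,x0:x1].reshape(-1,3); sub=sub[~np.isnan(sub).any(1)]
    z=sub[:,2]; hist,e=np.histogram(z,bins=np.arange(-.01,.18,.005)); print(n,[(round(float(a),3),int(b)) for a,b in zip(e,hist)])
    for lo,hi,nm in((.148,.162,"walls"),(.055,.064,"shelf"),(.098,.112,"tops")):
        q=sub[(z>lo)&(z<hi)]
        print(nm,len(q),np.round(np.median(q,0),4))
        if nm!="tops":
            rect=cv2.minAreaRect(q[:,:2].astype(np.float32)*1000); print(rect, cv2.boxPoints(rect).round(1).tolist())
    if n=="top":
        for (u,v) in((356,205),(314,212),(222,204),(330,215),(300,150),(345,150)): print(u,v,np.round(P[v,u],4))
    else:
        for (u,v) in((291,193),(335,210),(320,220)): print(u,v,np.round(P[v,u],4))
E
```

```text
top [(-0.01, 521), (-0.005, 5502), (0.0, 5589), (0.005, 530), (0.01, 10), (0.015, 10), (0.02, 7), (0.025, 6), (0.03, 7), (0.035, 30), (0.04, 192), (0.045, 210), (0.05, 97), (0.055, 1537), (0.06, 1850), (0.065, 310), (0.07, 42), (0.075, 23), (0.08, 26), (0.085, 22), (0.09, 21), (0.095, 34), (0.1, 182), (0.105, 185), (0.11, 35), (0.115, 13), (0.12, 19), (0.125, 25), (0.13, 19), (0.135, 32), (0.14, 28), (0.145, 164), (0.15, 2000), (0.155, 1922), (0.16, 70), (0.165, 0), (0.17, 0)]
walls 4098 [0.7398 0.0083 0.1549]
((740.9912719726562, 7.990180969238281), (186.50677490234375, 220.087158203125), 10.2418851852417) [[629.7000122070312, 99.69999694824219], [668.7999877929688, -116.9000015258789], [852.2999877929688, -83.69999694824219], [813.2000122070312, 132.89999389648438]]
shelf 3195 [ 0.5645 -0.0181  0.0601]
((562.1058349609375, -24.151779174804688), (213.2152099609375, 219.10841369628906), 8.868341445922852) [[439.8999938964844, 67.69999694824219], [473.70001220703125, -148.8000030517578], [684.2999877929688, -116.0], [650.5, 100.5]]
tops 400 [ 0.5254 -0.0927  0.1051]
356 205 [ 0.518  -
[... 631 characters left out ...]
, (0.155, 3055), (0.16, 2), (0.165, 0), (0.17, 0)]
walls 6495 [0.7505 0.0182 0.1549]
((741.281494140625, 8.611480712890625), (187.638427734375, 221.608642578125), 10.060267448425293) [[629.5, 101.30000305175781], [668.2999877929688, -116.9000015258789], [853.0, -84.0999984741211], [814.2999877929688, 134.10000610351562]]
shelf 2718 [ 0.5461 -0.0136  0.0603]
((667.4847412109375, -147.03515625), (385.8962097167969, 505.6587829589844), 9.235668182373047) [[436.5, 71.5], [517.5999755859375, -427.6000061035156], [898.5, -365.6000061035156], [817.4000244140625, 133.5]]
tops 756 [ 0.5543 -0.0132  0.1049]
291 193 [ 0.5275 -0.0968  0.1037]
335 210 [0.5069 0.0362 0.1067]
320 220 [0.5264 0.0016 0.0598]
```

View pics/top_crop.png

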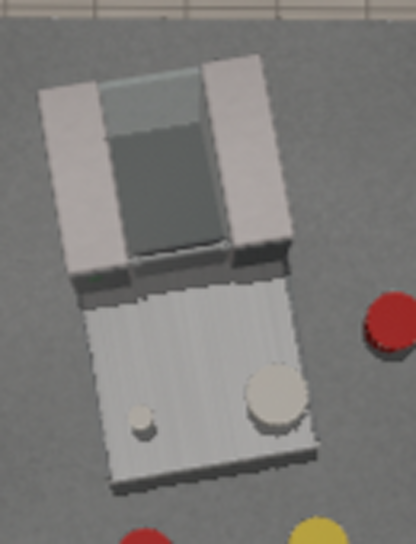

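View pics/scene_crop.png

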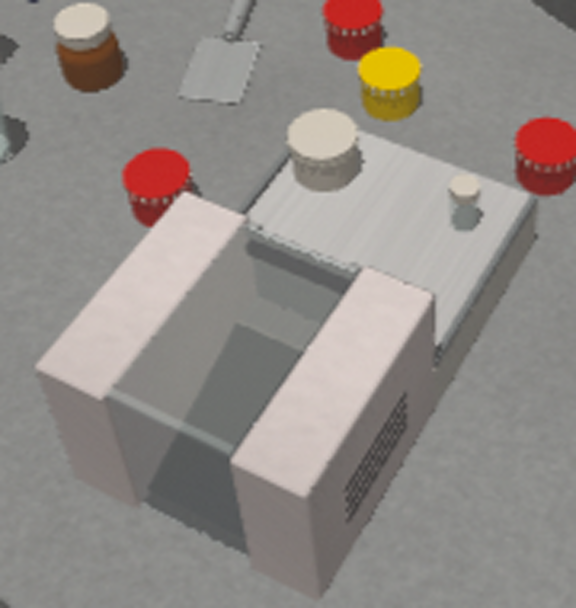

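```bash
python3 - <<'E'
from h import *
yaw=np.radians(10.1); c,s=np.cos(yaw),np.sin(yaw); R=np.array([[c,-s],[s,c]])
for n in("top","scene"):
    im=dict(np.load(n+"0.npz")); P=cloud(im).reshape(-1,3); P=P[~np.isnan(P).any(1)]
    P[:,:2]=(P[:,:2]-[.651,-.0082])@R
    w=P[(P[:,2]>.149)&(P[:,2]<.161)&(abs(P[:,0]-.09)<.15)&(abs(P[:,1])<.2)]
    print(n,"walls x pct",np.percentile(w[:,0],[.2,1,2,98,99,99.8]).round(4),"y",np.percentile(w[:,1],[.2,1,2,98,99,99.8]).round(4))
    for lo,hi in((-.11,-.05),(.05,.11)):
        ww=w[(w[:,1]>lo-.02)&(w[:,1]<hi+.02)]
        ys=np.arange(lo,hi,.01); print([ (round(float(y),2),ww[abs(ww[:,1]-y)<.005,0].min().round(4),ww[abs(ww[:,1]-y)<.005,0].max().round(4)) for y in ys])
    # edges of outer sides vs x
    print("outer y",[(round(float(x),2),w[abs(w[:,0]-x)<.008,1].min().round(4),w[abs(w[:,0]-x)<.008,1].max().round(4)) for x in np.arange(.01,.17,.03)])
    sh=P[(P[:,2]>.054)&(P[:,2]<.07)&(P[:,0]>-.22)&(P[:,0]<0.01)&(abs(P[:,1])<.13)]
    print("shelf y",[(round(float(x),2),sh[abs(sh[:,0]-x)<.008,1].min().round(4),sh[abs(sh[:,0]-x)<.008,1].max().round(4)) for x in np.arange(-.19,-.01,.03)])
    print("shelf front",[(round(float(y),2),sh[abs(sh[:,1]-y)<.008,0].min().round(4)) for y in np.arange(-.1,.11,.03)])
    for cy in(-.07,.06):
        t=P[(P[:,2]>.098)&(P[:,2]<.113)&(abs(P[:,0]+.15)<.07)&(abs(P[:,1]-cy)<.045)]
        (a,b),rad=cv2.minEnclosingCircle(t[:,:2].astype(np.float32)*1000)
        print("top",cy,len(t),t.mean(0).round(4),np.median(t,0).round(4),"circ",a,b,rad)
E
```

```text
top walls x pct [-0.0009  0.0016  0.0042  0.1783  0.1805  0.1833] y [-0.1088 -0.107  -0.1047  0.1058  0.108   0.1098]
[(-0.11, np.float64(0.0017), np.float64(0.1801)), (-0.1, np.float64(-0.0001), np.float64(0.1825)), (-0.09, np.float64(-0.0015), np.float64(0.1838)), (-0.08, np.float64(0.0001), np.float64(0.1844)), (-0.07, np.float64(-0.0005), np.float64(0.1822)), (-0.06, np.float64(-0.0015), np.float64(0.1838))]
[(0.05, np.float64(-0.0019), np.float64(0.184)), (0.06, np.float64(-0.0009), np.float64(0.184)), (0.07, np.float64(-0.0014), np.float64(0.1832)), (0.08, np.float64(-0.0004), np.float64(0.1845)), (0.09, np.float64(-0.0009), np.float64(0.1833)), (0.1, np.float64(-0.001), np.float64(0.1834))]
outer y [(0.01, np.float64(-0.1082), np.float64(0.1099)), (0.04, np.float64(-0.1087), np.float64(0.1101)), (0.07, np.float64(-0.109), np.float64(0.1101)), (0.1, np.float64(-0.1087), np.float64(0.1102)), (0.13, np.float64(-0.109), np.float64(0.1097)), (0.16, np.float64(-0.1092), np.float64(0.1104))]
shelf y [(-0.19, np.float64(-0.1076), np.float64(0.1103)), (-0.16, np.float64(-0.109), np.flo
[... 1810 characters left out ...]
)), (-0.13, np.float64(-0.1102), np.float64(0.11)), (-0.1, np.float64(-0.1093), np.float64(0.1108)), (-0.07, np.float64(-0.1102), np.float64(0.1107)), (-0.04, np.float64(0.087), np.float64(0.1104))]
shelf front [(-0.1, np.float64(-0.1386)), (-0.07, np.float64(-0.1964)), (-0.04, np.float64(-0.1966)), (-0.01, np.float64(-0.1961)), (0.02, np.float64(-0.1981)), (0.05, np.float64(-0.1956)), (0.08, np.float64(-0.1956)), (0.11, np.float64(-0.1917))]
top -0.07 309 [-0.1381 -0.0688  0.1044] [-0.1375 -0.0692  0.1044] circ -140.45880126953125 -69.3896255493164 31.63378143310547
top 0.06 73 [-0.1381  0.0656  0.1063] [-0.1375  0.0665  0.1067] circ -140.16531372070312 63.182003021240234 14.703864097595215
```

Both cameras put the intake's yaw at about 10.1° and the cup at (-140, -70) mm in the intake frame. The lid top is at z=0.105, which is right for 60+45 mm, and the lid radius is about 30 mm. The vial is at (-140, +65).

**Target:** the white cup at top-view (356,205), scene (291,195). It's the only white cup on the shelf. The white one at (222,204) stands on the bench, those in the tray and rack are elsewhere, and the red and yellow ones aren't meant.

**Plan:** use the half-open fingers as a two-point fork. Lean the tool 45° with the tip ahead, push diagonally to the centre line, then go straight in.

```bash
cat >> h.py <<'E'
from scipy.spatial.transform import Rotation as Ro
YAW=np.radians(10.1); O=np.array([.651+.0007*-np.sin(YAW),-.0082+.0007*np.cos(YAW)])
def w(x,y):  # intake-frame m (origin ~3 mm before the mouth) -> world
    c,s=np.cos(YAW),np.sin(YAW); return O+np.array([c*x-s*y,s*x+c*y])
def ori(psi,lean=45):
    a=YAW+np.radians(psi); L=np.radians(lean)
    h=np.array([np.cos(a),np.sin(a),0]); z=h*np.sin(L)-np.array([0,0,1])*np.cos(L)
    x=h*np.cos(L)+np.array([0,0,1])*np.sin(L); y=np.cross(z,x)
    return Ro.from_matrix(np.c_[x,y,z]).as_quat()
def pose(cx,cy,psi,z=.077,d=.030,lean=45):
    p=np.radians(psi); t=w(cx-d*np.cos(p),cy-d*np.sin(p)); return [t[0],t[1],z],ori(psi,lean)
def intake(P):
    c,s=np.cos(YAW),np.sin(YAW); q=np.array(P,float).copy(); q[...,:2]=(q[...,:2]-O)@np.array([[c,-s],[s,c]]); return q
E
python3 - <<'E'
from cell import r
from h import *
for a in [(-.2,-.085,15,.2),(-.2,-.085,15),(-.14,-.07,15),(-.05,-.002,15),(-.02,0,0),(.045,0,0),(-.15,0,0)]:
    p,q=pose(*a); j=r.inverse_kinematics(p,q); print(a,np.round(p,3),None if j is None else np.round(j,2))
E
```

```text
(-0.2, -0.085, 15, 0.2) [ 0.442 -0.139  0.2  ] [-0.81  0.17  2.24  1.14  0.83 -0.53]
(-0.2, -0.085, 15) [ 0.442 -0.139  0.077] [-0.81  0.49  2.29  1.51  0.74 -1.05]
(-0.14, -0.07, 15) [ 0.498 -0.114  0.077] [-0.65  0.52  2.21  1.6   0.68 -0.97]
(-0.05, -0.002, 15) [ 0.575 -0.031  0.077] [-0.38  0.55  2.12  1.79  0.56 -0.9 ]
(-0.02, 0, 0) [ 0.602 -0.016  0.077] [-0.23  0.55  2.12  2.32  0.39 -1.09]
(0.045, 0, 0) [ 0.666 -0.005  0.077] [-0.17  0.62  1.96  2.22  0.31 -0.93]
(-0.15, 0, 0) [ 0.474 -0.039  0.077] [-0.4   0.45  2.41  2.34  0.57 -1.29]
```

```bash
python3 - <<'E'
from cell import r, optics
from h import *
r.move_to(*pose(-.2,-.082,15,z=.22))
r.set_gripper(.5)
p,q=pose(-.2,-.082,15); r.move_linear(p,q,vel=.1)
print(r.current_t(),r.current_opening(),r.current_tool_pos().round(4) if hasattr(r.current_tool_pos(),'round') else r.current_tool_pos(),p, np.round(r.current_contact_force(),2))
for n in("scene","wrist","top"):
    im=optics.get_image(n); cv2.imwrite(f"pics/{n}1.png",im["pixels"][:,:,::-1]); np.savez(n+"1.npz",**im)
E
```

```text
3.775 0.4946374859519758 [ 0.4413 -0.1362  0.0773] [np.float64(0.4411896148660571), np.float64(-0.13603943643268082), 0.077] [-0.12 -0.07 -0.41]
```

View pics/wrist1.png

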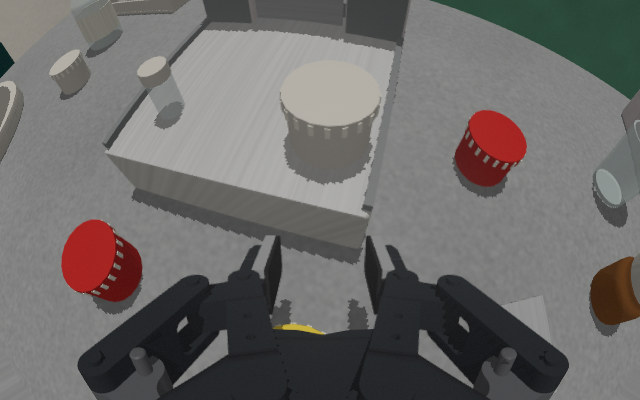

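View pics/scene1.png

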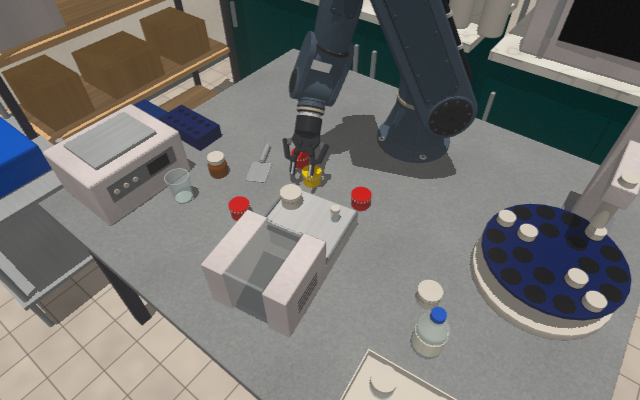

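The wrist view shows the fork centred on the white cup at (330,120), with the vial well to the left at (160,90). The diagonal push comes next.

```bash
python3 - <<'E'
from cell import r, optics
from h import *
F=lambda:np.round(r.current_contact_force(),1)
for a,v in [((-.145,-.0705,15),.06),((-.115,-.047,15),.05),((-.05,-.001,12),.05)]:
    p,q=pose(*a); r.move_linear(p,q,vel=v); print(r.current_t(),a,np.round(r.current_tool_pos(),4),F())
for n in("scene","wrist","top"):
    im=optics.get_image(n); cv2.imwrite(f"pics/{n}2.png",im["pixels"][:,:,::-1]); np.savez(n+"2.npz",**im)
    if n!="wrist":
        P=intake(cloud(im)).reshape(-1,3)
        for nm,cx,cy in(("cup",-.05,0),("vial",-.14,.065)):
            t=P[(P[:,2]>.099)&(P[:,2]<.112)&(abs(P[:,0]-cx)<.045)&(abs(P[:,1]-cy)<.04)]
            if len(t)>5: print(n,nm,len(t),np.median(t,0).round(4),cv2.minEnclosingCircle(t[:,:2].astype(np.float32)*1000))
E
```

```text
5.0083 (-0.145, -0.0705, 15) [ 0.4931 -0.1151  0.0769] [-0.1 -0.1  0.3]
5.9167 (-0.115, -0.047, 15) [ 0.5186 -0.0867  0.077 ] [-0.4 -0.3 -0.1]
7.675 (-0.05, -0.001, 12) [ 0.574  -0.0287  0.077 ] [-0.6  0.4 -0.4]
scene cup 379 [-0.056  -0.0018  0.1049] ((-63.28520965576172, -8.516366004943848), 39.92718505859375)
scene vial 75 [-0.1369  0.0652  0.1075] ((-130.9181671142578, 51.030662536621094), 27.536151885986328)
top cup 300 [-0.0582 -0.0028  0.1047] ((-65.37934112548828, -7.6781721115112305), 40.570838928222656)
top vial 52 [-0.1397  0.0637  0.108 ] ((-129.26678466796875, 50.34151077270508), 29.622737884521484)
```

View pics/wrist2.png

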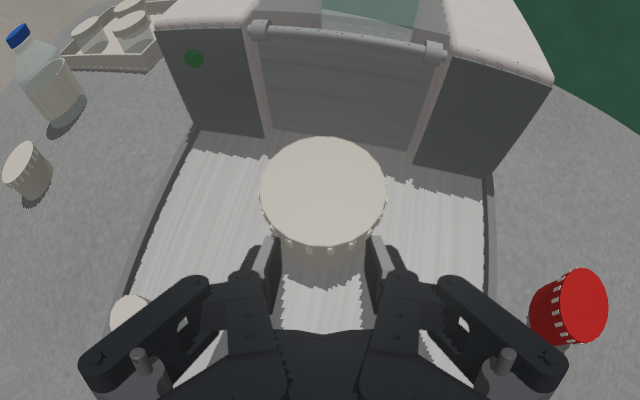

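View pics/scene2.png

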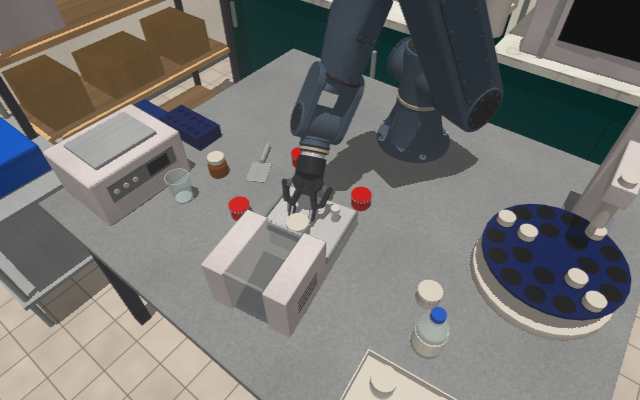

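The cup is nested in the fork, upright and centred at about (-57, -2) mm. The vial hasn't moved, with its cap at (130,310) in the wrist view, to the left of the left knuckle. I'll go forward before squaring up, so the hand keeps clear of it.

```bash
python3 - <<'E'
from cell import r, optics
from h import *
F=lambda:np.round(r.current_contact_force(),1)
for a,kw in [((.045,0,0),{}),((.045,0,0),dict(lean=50)),((.055,0,0),dict(lean=50))]:
    p,q=pose(*a,**kw); print(np.round(r.inverse_kinematics(p,q),2))
for a,v in [((-.025,.001,11),.05),((.01,.001,0),.04)]:
    p,q=pose(*a); r.move_linear(p,q,vel=v); print(r.current_t(),a,np.round(r.current_tool_pos(),4),F())
for n in("scene","wrist","top"):
    im=optics.get_image(n); cv2.imwrite(f"pics/{n}3.png",im["pixels"][:,:,::-1]); np.savez(n+"3.npz",**im)
s=dict(np.load("scene3.npz"))["pixels"][150:340,190:370,::-1]; cv2.imwrite("pics/s3c.png",cv2.resize(s,None,fx=3.1,fy=3.1,interpolation=cv2.INTER_CUBIC))
E
```

```text
[-0.17  0.62  1.96  2.22  0.31 -0.93]
[-0.19  0.64  2.    2.43  0.43 -1.15]
[-0.18  0.65  1.98  2.42  0.42 -1.13]
8.475 (-0.025, 0.001, 11) [ 0.5981 -0.0215  0.0769] [-0.8  0.4 -0.3]
9.5 (0.01, 0.001, 0) [ 0.6309 -0.0101  0.077 ] [-0.2  0.6  0.8]
```

View pics/wrist3.png

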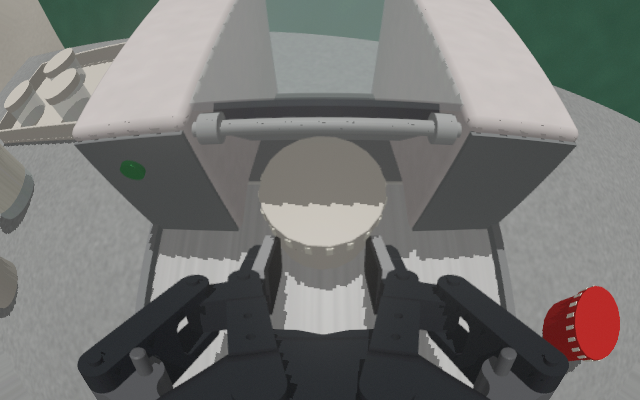

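View pics/s3c.png

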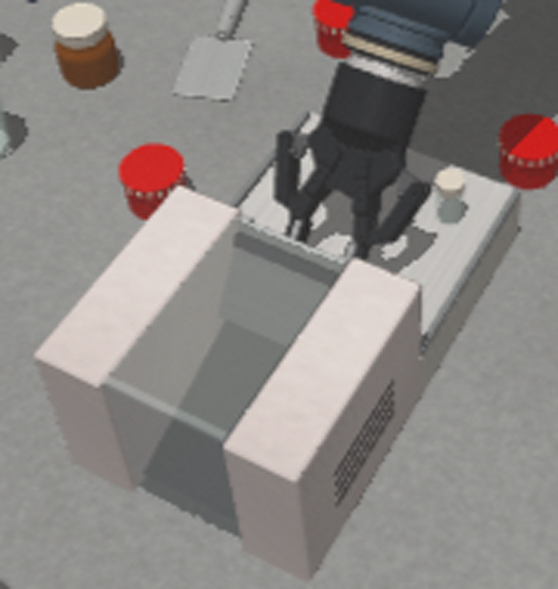

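The cup is at the mouth, straight and centred, and still upright. The hinge rod and the walls leave little side room for the finger links. I'll back off slightly, narrow the fork, lean to 50°, and then push in.

```bash
python3 - <<'E'
from cell import r, optics
from h import *
F=lambda:np.round(r.current_contact_force(),1)
p,q=pose(-.008,.001,0,lean=50); r.move_linear(p,q,vel=.06)
r.set_gripper(.28)
for a,v in [((.025,.001,0),.05),((.040,.001,0),.03)]:
    p,q=pose(*a,z=.076,lean=50); r.move_linear(p,q,vel=v); print(r.current_t(),a,np.round(r.current_tool_pos(),4),F())
for n in("scene","wrist","top"):
    im=optics.get_image(n); cv2.imwrite(f"pics/{n}4.png",im["pixels"][:,:,::-1]); np.savez(n+"4.npz",**im)
s=dict(np.load("scene4.npz"))["pixels"][150:340,190:370,::-1]; cv2.imwrite("pics/s4c.png",cv2.resize(s,None,fx=3.1,fy=3.1,interpolation=cv2.INTER_CUBIC))
E
```

```text
11.2333 (0.025, 0.001, 0) [ 0.6456 -0.0073  0.0759] [-0.3  0.3  0.4]
11.8833 (0.04, 0.001, 0) [ 0.6605 -0.0047  0.0759] [-0.4  0.4 -0.2]
```

View pics/wrist4.png

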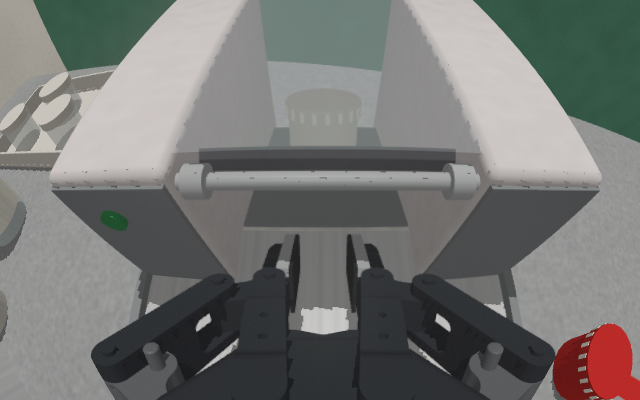

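View pics/s4c.png

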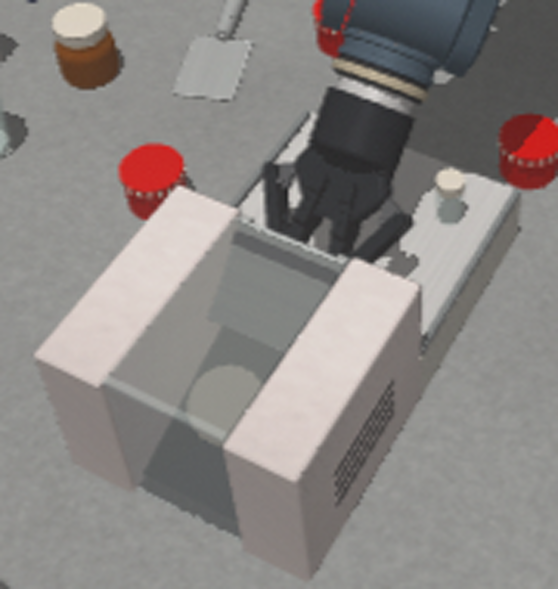

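The cup has slid down the slope, at (225,400) in the crop and (323,118) in the wrist view. It's upright against the clear end. Now I'll draw back, raising the hand to clear the vial.

```bash
python3 - <<'E'
from cell import r, optics
from h import *
F=lambda:np.round(r.current_contact_force(),1)
p,q=pose(-.02,.001,0,z=.076,lean=50); r.move_linear(p,q,vel=.06); print(r.current_t(),F())
p,q=pose(-.10,-.015,0,z=.20,lean=50); r.move_linear(p,q,vel=.1); print(r.current_t(),F())
p,q=pose(-.16,-.03,0,z=.26,lean=50); r.move_linear(p,q,vel=.12)
r.sleep(1.0)
for n in("scene","wrist","top"):
    im=optics.get_image(n); cv2.imwrite(f"pics/{n}5.png",im["pixels"][:,:,::-1]); np.savez(n+"5.npz",**im)
    if n!="wrist":
        P=intake(cloud(im)).reshape(-1,3)
        t=P[(P[:,2]>.099)&(P[:,2]<.112)&(abs(P[:,0]+.14)<.025)&(abs(P[:,1]-.065)<.025)]
        print(n,"vial",len(t),np.median(t,0).round(4) if len(t) else '')
print(r.current_t(),F())
s=dict(np.load("scene5.npz"))["pixels"][150:340,190:370,::-1]; cv2.imwrite("pics/s5c.png",cv2.resize(s,None,fx=3.1,fy=3.1,interpolation=cv2.INTER_CUBIC))
E
```

```text
13.1833 [0.1 0.7 0.3]
14.8167 [-1.5  0.5  0.1]
scene vial 70 [-0.1384  0.0652  0.107 ]
top vial 49 [-0.141   0.0639  0.108 ]
16.8333 [ 0.   0.7 -0.4]
```

View pics/wrist5.png

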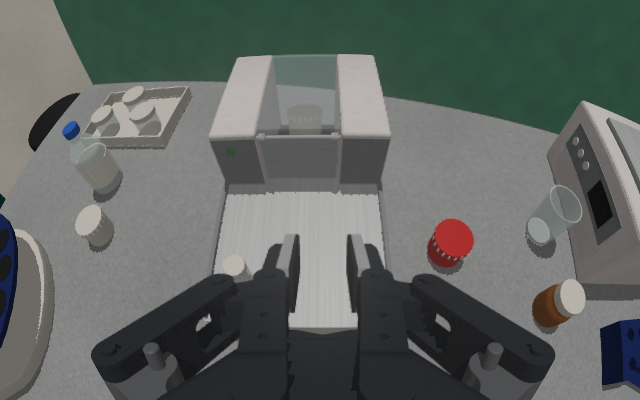

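View pics/s5c.png

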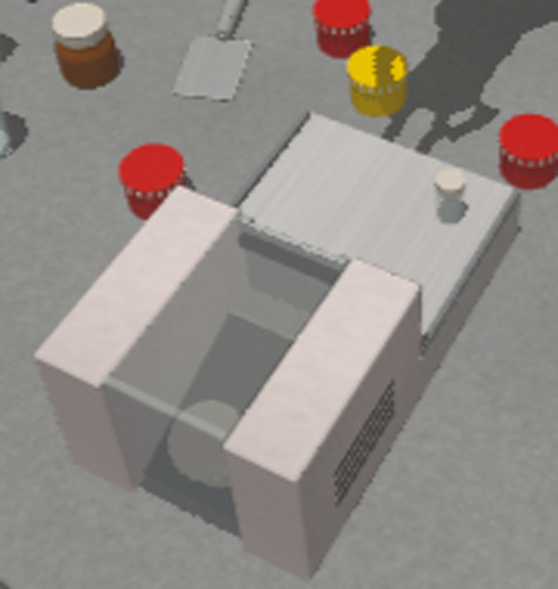

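View pics/scene5.png

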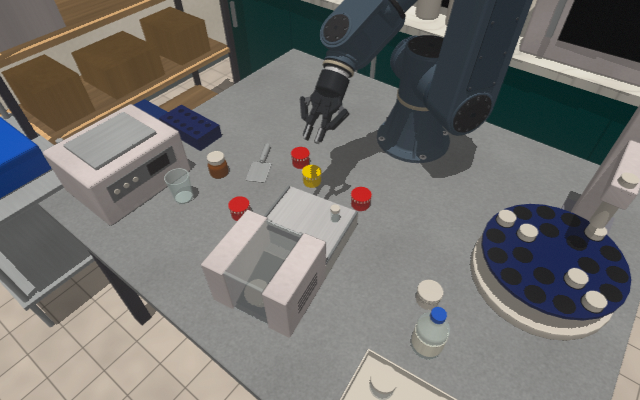

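The wrist view shows the flap hanging in the mouth at (300,158), with the cup behind it at (305,120) and the vial in place. Before handing in, I'll compare the bench against the first scene picture.

```bash
python3 - <<'E'
from h import *
a=np.load("scene0.npz")["pixels"].astype(int);b=np.load("scene5.npz")["pixels"].astype(int)
d=(abs(a-b).max(2)>25).astype(np.uint8); n,l,s,c=cv2.connectedComponentsWithStats(d)
print([tuple(map(int,x)) for x in s[1:] if x[4]>8])
A=a[150:340,190:370,::-1];B=b[150:340,190:370,::-1]
cv2.imwrite("pics/cmp.png",cv2.resize(np.hstack([A[40:120,60:130],B[40:120,60:130]]).astype(np.uint8),None,fx=5.5,fy=5.5,interpolation=cv2.INTER_CUBIC))
E
```

```text
[(234, 0, 28, 10, 170), (250, 0, 191, 144, 8955), (428, 0, 105, 178, 8771), (233, 24, 4, 5, 15), (263, 25, 10, 6, 23), (398, 41, 8, 12, 29), (238, 44, 3, 10, 21), (265, 47, 4, 11, 29), (437, 58, 9, 35, 129), (431, 64, 5, 9, 18), (426, 71, 4, 7, 17), (405, 94, 26, 9, 34), (403, 112, 12, 22, 154), (385, 126, 4, 3, 10), (310, 144, 56, 56, 1355), (387, 146, 33, 15, 230), (367, 152, 60, 27, 833), (280, 184, 24, 26, 359), (244, 279, 23, 28, 395)]
```

View pics/cmp.png

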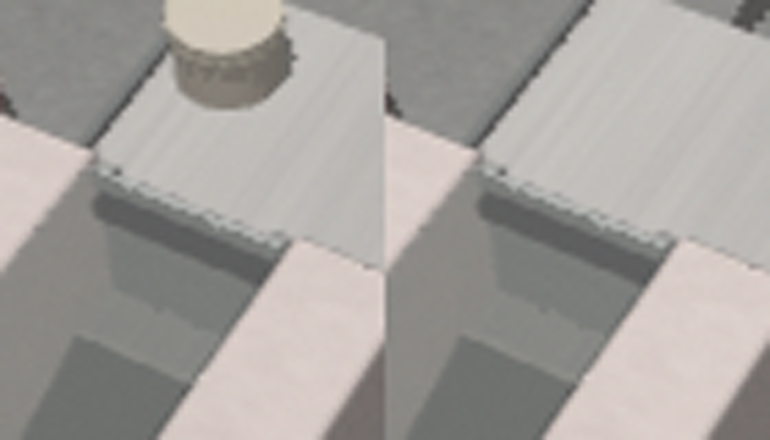

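The flap looks the same as in the first picture, so it is shut. The only differences are the robot and its shadow, the cup's old spot (280,184) and its new one (244,279).

```bash
python3 -c "
from cell import r
print(r.current_t()); print(r.hand_in())"
```

```text
16.8333
the job is handed in; nothing more can be done
None
```

The cup is in the intake and the flap is shut behind it. I handed the job in at 16.8 s of the 51 s allowed; no verdict is reported.

- **How it went:** I pushed the white cup with the half-open fingers as a leaning two-point fork, diagonally to the centre line and then to the mouth. There I backed off briefly to narrow the fork before pushing in. The cup slid down the slope, and I drew back out and up over the vial.
- **Last checks:** the cup rests on the slope at the clear end wall. The flap and the slope seen through the roof look the same as in the first picture. The vial is within about 1–2 mm of where it started, which is measurement noise. Nothing else on the bench changed. The contact forces I read between moves stayed at about 1.5 N or below.
- **One mismatch:** the intake measured about 380 mm long instead of 375, so the mouth plane was uncertain by a few millimetres. It did not affect the result.

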